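# Clamp the lens cell with the removable crank

## Task

Take the crank off its blue stand, fit it fully home on the square brass shaft of the clamping fixture and turn it clockwise (seen from above) until the red finger presses the lens cell firmly against the brass stop pins of the black fence; feel for it and do not force it. Then lift the crank off, leaving the cell clamped, and put it gently back upright over the stub of its stand. Turn the clamp with the crank only, and leave everything else on the bench where it is.

Things in the scene. Friction and masses are not known exactly. Their poses are not given: they have to be found in the camera images.
- crank: Removable balanced crank, 0.28 kg, upright on its hub. Origin: centre of the hub's underside; z up, x towards the red knob. Hub: steel block 32 x 32 mm, 34 mm tall; square socket open below, 19.6 mm wide, 26 mm deep, sides along x and y, mouth chamfered 2 mm. Flat arm 12 mm wide, 30 to 38 mm high, to the knob at x = +70 mm; counterweight 28 mm across, 24 to 50 mm high, at x = -46 mm.
- knob_mid (a point): Middle of the crank's upright red knob, 58.5 mm above the crank's origin: a cylinder 18 mm across and 40 mm tall which spins freely on its own axis, 70 mm from the hub axis. Pinch it from above to turn the crank.
- crank_grip (a point): Middle of the crank's black grip block on top of the hub, 51 mm above the crank's origin on the hub axis, axes as the crank's. The block is 24 mm (x) by 18 mm (y), from 34 to 68 mm above the origin (it stands on the 32 mm wide hub). Carry the crank by it, gripping across y; the centre of mass is near this axis.
- finger_tip (a point): Centre of the upright, freely turning orange roller on the end of the red finger: 16 mm across, 21 to 39 mm above the bench, 45 mm from the spindle axis. Firm clamping is 8 to 14 N of finger on cell, which takes 5 to 9 N at the crank's knob on top of what plain turning takes; more than 20 N on the cell damages it.
- stand: Fixed blue parking stand, 75 x 75 mm, 10 mm thick, origin under its centre. A round steel stub 15 mm across rises at the centre from 10 to 25 mm height (top 3 mm slimmer). The parked crank sits with its hub over the stub, underside on the plate (crank origin 10 mm above the stand's origin), at any yaw.
- fixture: Fixed aluminium clamping fixture: plate 160 x 146 x 12 mm, from -66 to +94 mm in its x and -67 to +79 mm in its y. Origin: on the bench, on the spindle axis. The lens cell lies in a channel along x, centred at y = +45 mm, between low guides.
- spindle: Turning spindle of the fixture. Origin: on its upright axis at bench height; x along the red finger, z up. Stiff to turn (0.28 N m all the way, about 4 N at the knob); stays where it is left. Must turn clockwise seen from above, 1.7 to 2.8 rad from the start, till the finger points roughly along the fixture's +y and has slid the cell in +x to the stop pins; then resistance rises steeply.
- shaft_foot (a point): Foot of the brass square shaft, on the spindle axis, 46 mm above the bench, on a flange 40 mm across; axes as the spindle's. The crank's origin is here when fully home. Shaft 18 mm wide, sides along the spindle's x and y, 20 mm tall (top 3 mm only 15 mm wide). The crank fits in any of four ways, with about 0.09 rad of play either way; over 150 N between crank and shaft is too much.
- fence: Fixed black fence block, 14 mm (x) by 56 mm (y) by 34 mm high, on the fixture plate. Origin: centre of its underside, 12 mm above the bench. Two brass stop pins 12 mm across, 18 mm above the plate, stick out of its -x face by a setting of 2 to 24 mm that is not measured: the cell is clamped against their ends.
- lens_cell: Loose blue lens cell, block 36 mm (x) by 34 mm (y) by 40 mm high, 0.16 kg, with a brass-ringed lens across y. Origin: centre of its underside, on the plate 12 mm above the bench. Starts 3 to 32 mm short of the stop pins; the finger slides it home. Fragile, not to be touched by the robot.
- post: Bystander: steel post, 32 mm across, 50 mm tall, origin under its centre.
- spare_lens: Bystander: square black lens mount 16 x 46 x 50 mm, origin under its centre.
- drops: Bystander: amber dropper bottle 36 mm across, 75 mm tall, origin under its centre.
- driver: Bystander: screwdriver 150 mm long lying along its x.
- cap_cup: Bystander: white dish 70 mm across, 30 mm high, origin under its centre.
- dust_cap: Bystander: yellow cap 40 mm across, 14 mm high, origin under its centre.

How it is judged:
By the outcome, as a careful person would: the job done as asked, in the order asked, and still so for the second after the job is handed in, with the robot touching nothing.
It also fails if it takes over 72 s, if anything falls off the work surface, if the arm or the gripper's body presses on something with over 40 N, if the wrist force passes 120 N, or if a joint passes its speed limit or range.

## Robot

A 7-joint arm with a two-finger parallel gripper is mounted at the origin on the work surface. World frame = base frame: x ahead of the robot, y to its left, z up, the work surface at z = 0. Lengths are in m, angles in degrees, forces in N, time in s.
With the tool pointing down it reaches from about 0.4 to 0.75 m from the base axis. Payload 19.5 kg.
Tool frame: the origin (TCP) lies on the mounting face of the last link; the fingertips stand 173 mm ahead of it and the grasp point (between the pads) lies bot.grip_depth ahead of it (bot.grip_depth is the distance from the TCP to the grasp point, in m); z points along the fingers, y is the line along which they close (so a half turn about z gives the same grasp; the last joint's range is limited). The gripper opens to 85 mm and grips with 20 to 120 N. Pads are 22 mm wide; open, the fingers measure 114 mm over their backs; the gripper's body (76 mm by 85 mm) begins 54 mm behind the grasp point. The pads swing forward as they close: fully open they stand 13 mm farther back than shut.
Start: joints at [-67.821, 40.479, -1.581, 85.061, 1.261, 54.483, -4.326], TCP at [0.239, 0.523, 0.405] pointing down, gripper open.
Joint ranges: [-155.06, 155.06], [-18.47, 123.98], [-90, 86.84], [0, 140.48], [-83.41, 263.41], [0, 116], [-161.91, 161.91]. Speed limits (degrees/s): [108.29, 108.29, 147.25, 147.25, 172.46, 172.46, 172.46].

## Interface

Orientations are given as [roll, pitch, yaw] about the fixed x, y, z axes, in that order (R = Rz(yaw) Ry(pitch) Rx(roll)).
In Python, from workcell import bot, cams gives the robot as it stands.
- The arm moves only by the tool servo_tool, never from a script. Its argument "deltas" is a list of rows, each a list of 3 entries, a list of its own where there are three numbers: the turn, a rotation vector about the tool's x, y, z in units of pi rad (1.0 is pi rad), then the shift along the tool's x, y, z in units of 0.4 m (1.0 is 0.4 m), then the opening, from 0 (shut) to 1 (fully open). A call has 1 to 8 rows; each row is the pose to reach, as a shift and turn from the pose commanded when the call began, along the tool's axes at that moment, turning the shorter way round; what a row does not reach only later rows make up. A row lasts 1/8 s, in which the tool goes at most 62.5 mm and 10.7 degrees, less where a joint would pass 70% of its speed; a pose out of reach is approached as far as the arm can. A call with a number of a shift or a turn outside -1 to 1 is refused whole. A call with a gripper value outside its range is refused whole. The fingers move at their own pace and stop on an object; the grip force is fixed at half the most. Time passes only in rows, so rows that repeat a pose let the fingers close. It gives the time, the measured TCP pose, the force, the opening and the grip force at its end, in the units of the state.
- bot.get_state(): the state, without advancing time (a new reading comes with each control period).
- cams.grab_frame(name): name is "scene" or "top" or "wrist"; returns a dict with "pixels" (400x640x3 uint8, red, green, blue), "range_z" (400x640 float32, m along the optical axis (not along the pixel's ray), 0 where there is no reading), "fx", "fy", "cx", "cy" (pixels), "R" (3x3) and "t" (3): a world point X has camera coordinates R X + t. Camera axes: x right, y down, z forward; pixel columns grow to the right and rows downward; lengths in m; the calibration is good to about 2 mm. The wrist camera is an equidistant fisheye: a pixel r from the principal point sees the ray r / f radians off the axis. A picture is of the moment at which its call begins.
- bot.close_job(): hands the job in; it is judged then, once.
The state is a dict: "time": time; "q": joint angles; "qd": joint speeds; "joint_efforts": joint torques, N m; "position": TCP position; "tool_rot": TCP orientation; "force": force on the tool from outside, world axes, zero at the start; "moment": the same for the moment, N m; "grip_width": opening from 0.0 (shut) to 1.0 (fully open); "grasp_force": force on a finger pad.
Only numpy, scipy, OpenCV 4.12 (cv2) and the standard library are available. Lean on these libraries where they do the work, as an engineer would, in place of code of your own. Each camera call takes 0.05 s, during which the arm holds its last target. There are 200 camera calls.

## Working session

There is one attempt and no reset: what is moved stays moved. The work goes in short steps, Python scripts to look and compute and a tool call to move; the robot and the scene stay as the last step left them, time stands still between calls to the robot, and variables do not carry over. Pictures are saved under pics/ and viewed, at most 10 in all, crops included, and the job is handed in when it is done.

Besides the shell and the picture viewer there is one more tool, called after "Emit:" as name(argument=value, ...) on one line, values as JSON. servo_tool: Moves the arm, as the interface text tells. Its arguments: {"type":"object","properties":{"deltas":{"type":"array","items":{"type":"array"}}},"required":["deltas"]}

```bash
ls; mkdir -p pics; python3 - <<'E'
from workcell import bot,cams
import cv2,numpy as np
s=bot.get_state()
for k,v in s.items(): print(k,v)
print(bot.grip_depth)
for n in ("scene","top"):
    f=cams.grab_frame(n); cv2.imwrite(f"pics/{n}0.png",f["pixels"][:,:,::-1])
    np.savez(f"{n}0.npz",**f); print(n,f["fx"],f["fy"],f["cx"],f["cy"],f["R"],f["t"])
E
```

```text
pics
time 0.0
q [-67.82094338  40.51477815  -1.58317495  85.08345529   1.26085373
  54.48263518  -4.32601562]
qd [-0.02091807 -0.14091758 -0.02716592 -0.00121568  0.06176924  0.07391797
  0.00422029]
joint_efforts [ 2.03520071e-04 -8.83215952e+01  1.23496190e+00 -2.36157364e+01
  1.70533854e-02  6.57502591e-03 -2.47451408e-05]
position [0.23903404 0.52288427 0.40422256]
tool_rot [-1.79936493e+02  1.78921925e-03  1.55432358e+02]
force [ 0.55523776  0.16713936 -0.23714181]
moment [ 0.015108   -0.07864124  0.00446109]
grasp_force 0.0
grip_width 1.000333055397687
0.1547
scene 513.5961593176387 513.5961593176387 317.2653763107303 200.09940554681148 [[ 0.05211442  0.99864021  0.00134619]
 [ 0.82492778 -0.04228935 -0.56365395]
 [-0.56283057  0.03048501 -0.82600994]] [-0.02499015 -0.41859573  1.65550629]
top 500.98648673387316 500.98648673387316 322.23950730642014 196.82371850243766 [[-0.02463424 -0.99943712 -0.02277252]
 [-0.98163032  0.02849387 -0.18865314]
 [ 0.18919583  0.01770687 -0.98177971]] [0.02574779 0.54678604 1.36604755]
```

View pics/top0.png

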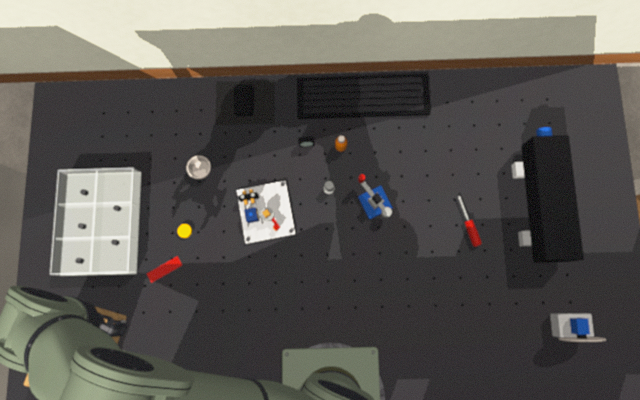

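View pics/scene0.png

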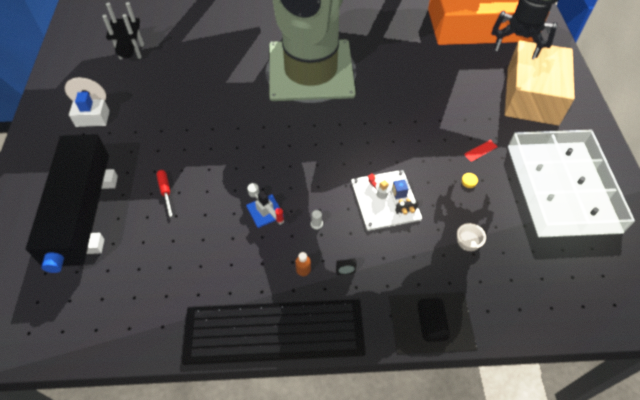

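The top view shows the fixture at about (266,212) and the crank on its blue stand at about (376,202). The post is at (329,188) and the bottle at (341,144). The scene view shows the same things at (388,200) and (265,207). Next I'll zoom in on both.

```bash
cat > h.py <<'E'
import numpy as np,cv2
def ray(f,u,v):
    d=np.array([(u-f["cx"])/f["fx"],(v-f["cy"])/f["fy"],1.0])
    R=f["R"];return -R.T@f["t"],R.T@d
def onplane(f,u,v,z):
    o,d=ray(f,u,v);return (o+d*(z-o[2])/d[2])[:2]
def rng(f,u,v):
    o,d=ray(f,u,v);return o+d*f["range_z"][int(round(v)),int(round(u))]
def proj(f,X):
    c=f["R"]@np.asarray(X)+f["t"];return np.array([f["cx"]+f["fx"]*c[0]/c[2],f["cy"]+f["fy"]*c[1]/c[2]])
def tri(fs,ps):
    A=0;b=0
    for f,(u,v) in zip(fs,ps):
        o,d=ray(f,u,v);d/=np.linalg.norm(d);P=np.eye(3)-np.outer(d,d);A=A+P;b=b+P@o
    return np.linalg.solve(A,b)
def blob(f,lo,hi,box):
    x0,y0,x1,y1=box
    h=cv2.cvtColor(f["pixels"],cv2.COLOR_RGB2HSV)
    m=cv2.inRange(h,np.array(lo),np.array(hi));k=np.zeros_like(m);k[y0:y1,x0:x1]=m[y0:y1,x0:x1]
    return k
E
python3 - <<'E'
import numpy as np,cv2
from h import *
a=dict(np.load("top0.npz"));b=dict(np.load("scene0.npz"))
def c(f,x,y,w,h): return cv2.resize(f["pixels"][y:y+h,x:x+w,::-1],None,fx=5,fy=5,interpolation=cv2.INTER_CUBIC)
im=np.vstack([np.hstack([c(a,228,172,76,60),c(a,345,166,76,60)]),np.hstack([c(b,348,166,76,60),c(b,230,170,76,60)])])
cv2.imwrite("pics/crop0.png",im);print(im.shape)
print(rng(a,266,240),rng(a,376,200), rng(a,240,190),rng(a,388,211),rng(a,362,178),rng(a,266,213))
E
```

```text
(600, 760, 3)
[ 0.43492328  0.17828064 -0.00154767] [ 0.52987202 -0.13839091  0.07358185] [0.58304699 0.25295094 0.00904247] [ 0.50007854 -0.17156183  0.06066538] [ 0.59147556 -0.10144988  0.08312892] [0.50400129 0.1696893  0.06112773]
```

View pics/crop0.png

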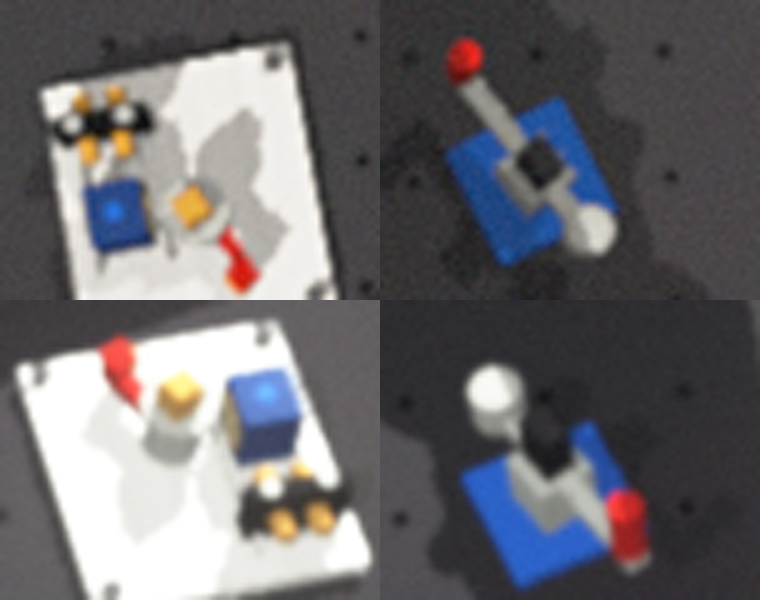

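The crops show the crank well enough for a coarse pose: knob at crop (465,58), hub at (540,160). The finger points down-right from the shaft and the fence is at upper left. I'll move the wrist camera over the crank for finer measurement.

```bash
cat >> h.py <<'E'
from scipy.spatial.transform import Rotation as Ro
def rpy(a): return Ro.from_euler("xyz",a,degrees=True)
def delta(p,yaw,s=None,roll=180,pitch=0):
    if s is None:
        from workcell import bot; s=bot.get_state()
    Rc=rpy(s["tool_rot"]);Rt=rpy([roll,pitch,yaw])
    r=(Rc.inv()*Rt).as_rotvec()/np.pi;d=Rc.inv().apply(np.array(p)-s["position"])/0.4
    print("turn",np.round(r,4).tolist(),"shift",np.round(d,4).tolist())
E
python3 - <<'E'
from h import *
delta([0.40,0.15,0.37],93)
delta([0.51,-0.13,0.33],31)
E
```

```text
turn [-0.0003, 0.0002, 0.3468] shift [-0.7536, -0.6805, 0.0864]
turn [-0.0002, 0.0003, 0.6913] shift [-1.2947, -1.2027, 0.1869]
```

Emit:
servo_tool(deltas=[[[0,0,0.347],[-0.754,-0.68,0.086],1],[[0,0,0.347],[-0.754,-0.68,0.086],1],[[0,0,0.347],[-0.754,-0.68,0.086],1],[[0,0,0.347],[-0.754,-0.68,0.086],1],[[0,0,0.347],[-0.754,-0.68,0.086],1],[[0,0,0.347],[-0.754,-0.68,0.086],1],[[0,0,0.347],[-0.754,-0.68,0.086],1],[[0,0,0.347],[-0.754,-0.68,0.086],1]])

```text
time: 1.1
position: [0.4009, 0.1483, 0.3701]
tool_rot: [-180.0, 0.0, 92.8]
force: [-0.3, 1.3, -0.1]
grip_width: 1.001
grasp_force: 0.0
```

```bash
python3 - <<'E'
from h import *
from workcell import bot
s=bot.get_state();print(s["time"],s["position"],s["tool_rot"],s["q"],s["force"])
delta([0.51,-0.13,0.33],31)
E
```

```text
1.1 [0.40089309 0.14833468 0.37014122] [-1.79986195e+02  4.20376781e-02  9.27585112e+01] [-31.06600383  32.65309984  10.75383121 117.05311589 -11.11815608
  31.25966169  -9.68350142] [-0.29791547  1.30824223 -0.088233  ]
turn [0.0001, 0.0003, 0.3431] shift [-0.7081, 0.239, 0.1008]
```

Emit:
servo_tool(deltas=[[[0,0,0.343],[-0.708,0.239,0.1],1],[[0,0,0.343],[-0.708,0.239,0.1],1],[[0,0,0.343],[-0.708,0.239,0.1],1],[[0,0,0.343],[-0.708,0.239,0.1],1],[[0,0,0.343],[-0.708,0.239,0.1],1],[[0,0,0.343],[-0.708,0.239,0.1],1],[[0,0,0.343],[-0.708,0.239,0.1],1],[[0,0,0.343],[-0.708,0.239,0.1],1]])

```text
time: 2.1
position: [0.5105, -0.1266, 0.3304]
tool_rot: [-180.0, -0.0, 31.5]
force: [-0.3, 0.3, 0.6]
grip_width: 0.999
grasp_force: 0.0
```

```bash
python3 - <<'E'
from h import *
from workcell import bot,cams
s=bot.get_state();print(s["time"],s["position"],s["tool_rot"],s["q"],s["force"])
w=cams.grab_frame("wrist");t=cams.grab_frame("top");c=cams.grab_frame("scene")
np.savez("w1.npz",**w);np.savez("t1.npz",**t);np.savez("s1.npz",**c)
print(w["fx"],w["cx"],w["cy"],w["R"],-w["R"].T@w["t"])
cv2.imwrite("pics/w1.png",w["pixels"][:,:,::-1])
E
```

```text
2.1 [ 0.51054423 -0.12659794  0.33037366] [-1.79980150e+02 -6.88975614e-03  3.15138705e+01] [ -1.77876446  44.64333295  23.25010025 101.14289986 -25.84109665
  39.57580727 -22.79428682] [-0.29228584  0.30882172  0.59485053]
309.70691628693146 331.9280245151971 197.9246124301152 [[ 5.23377415e-01 -8.52100652e-01  7.48597142e-04]
 [-8.21540412e-01 -5.04373137e-01  2.65855393e-01]
 [-2.26157981e-01 -1.39757711e-01 -9.64012629e-01]] [ 0.56827025 -0.09036172  0.29989422]
```

View pics/w1.png

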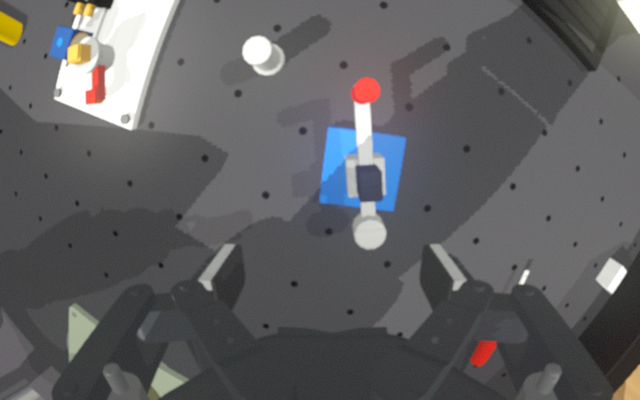

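The wrist view shows the knob top at (366,90), block top at (370,182), counterweight at (369,232) and blue stand centre near (364,168). I'll measure these by range and ray-plane.

```bash
cat >> h.py <<'E'
def wrays(f,u,v):
    x=(np.asarray(u,float)-f["cx"])/f["fx"];y=(np.asarray(v,float)-f["cy"])/f["fy"]
    th=np.hypot(x,y);k=np.where(th>1e-9,np.tan(th)/np.maximum(th,1e-9),1)
    d=np.stack([x*k,y*k,np.ones_like(x)],-1)   # z=1 camera rays
    return -f["R"].T@f["t"], d@f["R"]
def wplane(f,u,v,z):
    o,d=wrays(f,u,v);return (o+d*((z-o[2])/d[...,2])[...,None])[...,:2]
def wcloud(f):
    v,u=np.mgrid[0:400,0:640];o,d=wrays(f,u,v);return o+d*f["range_z"][...,None]
def biggest(m):
    n,l,st,c=cv2.connectedComponentsWithStats(m);i=1+np.argmax(st[1:,4]);return (l==i).astype(np.uint8),c[i],st[i]
E
python3 - <<'E'
from h import *
f=dict(np.load("w1.npz"));P=wcloud(f);hsv=cv2.cvtColor(f["pixels"],cv2.COLOR_RGB2HSV)
red=cv2.inRange(hsv,(0,120,100),(8,255,255))|cv2.inRange(hsv,(172,120,100),(180,255,255))
roi=np.zeros((400,640),np.uint8);roi[60:130,330:400]=1
m,c,st=biggest(red*roi);p=P[m>0];print("knob",c,st,np.median(p,0),np.percentile(p[:,2],[5,50,95]),wplane(f,c[0],c[1],.0885))
top=m*(P[...,2]>.085);v,u=np.nonzero(top);print(len(u),wplane(f,u,v,.0885).mean(0))
roi[:]=0;roi[155:205,345:395]=1
t=roi*(hsv[...,2]<110)*(P[...,2]>.06);m,c,st=biggest(t.astype(np.uint8));p=P[m>0];print("block",c,st,np.percentile(p[:,2],[5,50,95]))
top=m*(np.abs(P[...,2]-.078)<.006);v,u=np.nonzero(top);q=wplane(f,u,v,.078).astype(np.float32);r=cv2.minAreaRect(q*1000);print(len(u),q.mean(0),r)
roi[:]=0;roi[210:255,345:395]=1
t=roi*(P[...,2]>.045);m,c,st=biggest(t.astype(np.uint8));v,u=np.nonzero(m);p=P[m>0];print("cw",c,st,np.percentile(p[:,2],[5,50,95]),cv2.minEnclosingCircle(wplane(f,u,v,.06).astype(np.float32)*1000))
blue=cv2.inRange(hsv,(100,120,80),(125,255,255));roi[:]=0;roi[110:225,305:420]=1
m,c,st=biggest(blue*roi);v,u=np.nonzero(m);q=(wplane(f,u,v,.01)*1000).astype(np.float32);print("stand",st,cv2.minAreaRect(q),np.median(P[m>0][:,2]))
E
```

```text
knob [365.34782609  90.35451505] [351  77  30  26 598] [ 0.59472019 -0.10077346  0.08853469] [0.00120533 0.08853469 0.08992376] [ 0.59449662 -0.10085551]
508 [ 0.59518617 -0.10128379]
block [368.95287958 183.33376963] [357 166  25  35 764] [0.06665741 0.07807884 0.07933609]
675 [ 0.5393107  -0.14091167] ((539.1995239257812, -141.02383422851562), (23.625118255615234, 16.67192840576172), 36.637699127197266)
cw [368.90505676 229.89576883] [353 210  33  40 969] [0.04788996 0.05977552 0.06123835] ((504.6291198730469, -165.0301513671875), 18.118125915527344)
stand [ 319  126   42   82 2186] ((531.6807250976562, -126.01573181152344), (75.4811019897461, 40.7169189453125), 24.49497413635254) 0.010166020333125886
```

```bash
python3 - <<'E'
from h import *
f=dict(np.load("w1.npz"));P=wcloud(f);hsv=cv2.cvtColor(f["pixels"],cv2.COLOR_RGB2HSV)
blue=cv2.inRange(hsv,(100,120,80),(125,255,255));blue[:110]=0;blue[225:]=0;blue[:,:305]=0;blue[:,420:]=0
v,u=np.nonzero(blue);q=(wplane(f,u,v,.01)*1000).astype(np.float32);print("stand",cv2.minAreaRect(q))
roi=np.zeros((400,640),bool);roi[210:255,345:395]=1
v,u=np.nonzero(roi&(np.abs(P[...,2]-.06)<.003));print("cw",cv2.minEnclosingCircle(wplane(f,u,v,.06).astype(np.float32)*1000))
delta([.5395,-.141,.30],36);delta([.5395,-.141,.2207],36)
E
```

```text
stand ((538.8755493164062, -142.0917205810547), (75.44813537597656, 75.84841918945312), 24.174673080444336)
cw ((501.79595947265625, -168.6221923828125), 14.036212921142578)
turn [0.0, -0.0001, -0.0257] shift [0.044, 0.0673, 0.0763]
turn [0.0, -0.0001, -0.0257] shift [0.0439, 0.0673, 0.2745]
```

Emit:
servo_tool(deltas=[[[0,0,-0.025],[0.0425,0.068,0.076],0.7],[[0,0,-0.025],[0.0425,0.068,0.13],0.7],[[0,0,-0.025],[0.0425,0.068,0.2],0.7],[[0,0,-0.025],[0.0425,0.068,0.25],0.7],[[0,0,-0.025],[0.0425,0.068,0.2725],0.7],[[0,0,-0.025],[0.0425,0.068,0.2725],0.7]])

```text
time: 3.0
position: [0.5391, -0.1421, 0.2214]
tool_rot: [-180.0, 0.0, 35.8]
force: [0.1, -0.8, 0.7]
grip_width: 0.697
grasp_force: 0.0
```

```bash
python3 - <<'E'
from h import *
delta([.539,-.1415,.2212],35.8)
E
```

```text
turn [-0.0001, 0.0001, -0.0002] shift [0.0007, -0.0013, 0.0004]
```

Emit:
servo_tool(deltas=[[[0,0,0],[0,-0.001,0],0],[[0,0,0],[0,-0.001,0],0],[[0,0,0],[0,-0.001,0],0],[[0,0,0],[0,-0.001,0],0],[[0,0,0],[0,-0.001,0],0]])

```text
time: 3.62
position: [0.5389, -0.1418, 0.2219]
tool_rot: [180.0, -0.0, 35.7]
force: [-1.0, -0.3, 6.7]
grip_width: 0.206
grasp_force: 58.5
```

Emit:
servo_tool(deltas=[[[0,0,0],[0,0,-0.08],0],[[0,0,0],[0,0,-0.16],0],[[0,0,0],[0,0,-0.25],0],[[0,0,0],[0.1,-0.1,-0.3],0],[[0,0,0],[0.1,-0.2,-0.3],0],[[0,0,0],[0.15,-0.3,-0.3],0],[[0,0,0],[0.15,-0.4,-0.3],0],[[0,0,0],[0.15,-0.5,-0.3],0]])

```text
time: 4.62
position: [0.4698, 0.0567, 0.3415]
tool_rot: [-180.0, -0.0, 35.8]
force: [2.2, 0.7, -1.8]
grip_width: 0.197
grasp_force: 59.6
```

```bash
python3 - <<'E'
from h import *
from workcell import bot,cams
s=bot.get_state();print(s["time"],s["position"],s["tool_rot"],s["q"],s["force"],s["grip_width"])
w=cams.grab_frame("wrist")
np.savez("w2.npz",**w)
cv2.imwrite("pics/w2.png",w["pixels"][:,:,::-1])
E
```

```text
4.625 [0.46982736 0.05667314 0.34145081] [-1.79998060e+02 -2.24735211e-03  3.57517067e+01] [-24.46578252  40.41989179  24.67584599 110.87160982 -28.36611749
  34.73967391 -35.50931096] [ 2.16910334  0.71904124 -1.81121189] 0.19658419215855763
```

View pics/w2.png

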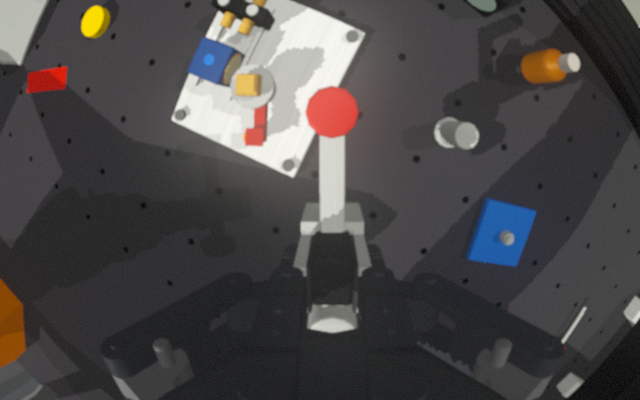

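The wrist view shows the held crank, with its knob at (332,112). The brass shaft top is at (247,85), the flange around it, the red finger at (258,125), the cell at (213,60) and the bare stub at (507,238). I'll measure all of these.

```bash
python3 - <<'E'
from h import *
f=dict(np.load("w2.npz"));P=wcloud(f);hsv=cv2.cvtColor(f["pixels"],cv2.COLOR_RGB2HSV);Z=P[...,2]
def roi(x0,y0,x1,y1):
    r=np.zeros((400,640),np.uint8);r[y0:y1,x0:x1]=1;return r
def rect(m,z,n):
    m,c,st=biggest(m.astype(np.uint8));v,u=np.nonzero(m);q=(wplane(f,u,v,z)*1000).astype(np.float32)
    r=cv2.minAreaRect(q);ce=cv2.minEnclosingCircle(q);print(n,st,"med",np.median(P[m>0],0).round(4),"mean",q.mean(0).round(1),"rect",np.round(r[0],1),np.round(r[1],1),round(r[2],1),"circ",np.round(ce[0],1),round(ce[1],1));return m
brass=cv2.inRange(hsv,(12,90,90),(32,255,255))
rect(brass*roi(228,62,270,105)*(np.abs(Z-.066)<.003),.066,"shaft top")
rect(brass*roi(228,62,270,105)*(Z>.045),.06,"shaft all")
rect(roi(220,55,285,118)*(np.abs(Z-.046)<.003),.046,"flange")
red=cv2.inRange(hsv,(0,110,80),(9,255,255))|cv2.inRange(hsv,(171,110,80),(180,255,255))
m=rect(red*roi(235,95,280,155),.030,"finger");print(np.percentile(P[m>0][:,2],[5,25,50,75,95]).round(4))
for z0 in(.03,.039,.042):
  t=m*(np.abs(Z-z0)<.0025)
  if t.sum()>8: rect(t,z0,f"finger z{z0}")
rect(red*roi(300,80,365,142)*(np.abs(Z-.2088)<.01),.2088,"knob")
print(np.median(Z[100:120,322:342]))
bl=cv2.inRange(hsv,(100,110,60),(125,255,255))
m=rect(bl*roi(455,190,545,275)*(Z<.03),.010,"stand")
rect(roi(490,225,525,255)*(np.abs(Z-.0245)<.004),.025,"stub")
rect(bl*roi(180,30,245,90)*(np.abs(Z-.052)<.003),.052,"cell top")
wh=((hsv[...,1]<40)&(np.abs(Z-.012)<.003)).astype(np.uint8)*roi(150,0,380,185)
rect(wh|(roi(150,0,380,185)*(np.abs(Z-.012)<.003)).astype(np.uint8),.012,"plate")
E
```

```text
shaft top [236  74  22  22 396] med [0.5064 0.168  0.066 ] mean [506.4 168.2] rect [506.3 167.5] [17.3 17.8] 32.1 circ [506.7 167.6] 11.2
shaft all [236  74  25  22 520] med [0.5068 0.1664 0.0657] mean [506.5 168.1] rect [506.5 168.2] [17.7 20.8] 32.2 circ [506.6 168.1] 12.7
flange [230  63  45  46 976] med [0.5081 0.1636 0.0462] mean [506.9 166.1] rect [506.  168.2] [39.5 38.7] 77.7 circ [506.5 168.4] 20.2
finger [245 105  21  40 528] med [0.4765 0.1447 0.0411] mean [475.9 146.2] rect [477.6 149.2] [37.1 18.2] 30.6 circ [477.6 149.3] 20.2
[0.0356 0.0372 0.0411 0.0423 0.0432]
finger z0.039 [255 106  11  36 196] med [0.4856 0.1477 0.0374] mean [485.6 146.9] rect [482.3 144.5] [31.3  9.2] 34.4 circ [483.8 142.3] 15.7
finger z0.042 [245 128  19  17 289] med [0.4706 0.142  0.0422] mean [470.6 142.1] rect [470.5 142.4] [14.3 16.6] 34.0 circ [470.4 141.8] 10.3
knob [ 307   87   52   50 2022] med [0.5257 0.0974 0.2083] mean [525.7  97.4] rect [525.8  97.4] [16.2 16.7] 35.9 circ [525.6  97.5] 8.6
0.208419719813755
stand [ 465  198   72   69 3248] med [ 0.5386 -0.1349  0.0102] mean [ 538.5 -137. ] rect [ 538.5 -139.9] [77.9 82.7] 24.1 circ [ 538.5 -140.1] 54.5
stub [503 233  11  12  99] med [ 0.5388 -0.1397  0.0238] mean [ 538.7 -139.1] rect [ 538.8 -138.9] [14.8 13.9] 49.0 circ [ 539.6 -139. ] 8.3
cell top [ 188   37   45   46 1226] med [0.5061 0.2131 0.0523] mean [506.  213.5] rect [505.9 213.7] [33.4 33.3] 9.0 circ [506. 214.] 22.5
plate [  172     0   193   177 13653] med [0.5218 0.1559 0.0123] mean [517.9 159.2] rect [519.1 176.7] [159.9 146.1] 9.8 circ [518.4 176.2] 106.4
```

```bash
python3 - <<'E'
from h import *
delta([.5067,.1685,.30],35.5);delta([.5067,.1685,.2845],35.5)
E
```

```text
turn [-0.0012, 0.0003, 0.0026] shift [0.2381, -0.1607, 0.1034]
turn [-0.0012, 0.0003, 0.0026] shift [0.2381, -0.1605, 0.1422]
```

Emit:
servo_tool(deltas=[[[0,0,0],[0.1,-0.08,0],0],[[0,0,0.002],[0.2,-0.15,0],0],[[0,0,0.002],[0.238,-0.161,0.05],0],[[0,0,0.002],[0.238,-0.161,0.1],0],[[0,0,0.002],[0.238,-0.161,0.13],0],[[0,0,0.002],[0.238,-0.161,0.142],0],[[0,0,0.002],[0.238,-0.161,0.142],0]])

```text
time: 5.55
position: [0.5105, 0.1633, 0.2848]
tool_rot: [180.0, -0.0, 35.4]
force: [1.1, -0.4, -2.2]
grip_width: 0.203
grasp_force: 59.8
```

```bash
python3 - <<'E'
from h import *
from workcell import bot
s=bot.get_state();print(s["position"],s["tool_rot"],s["force"],s["moment"])
delta([.5067,.1685,.2575],35.5)
E
```

```text
[0.51045758 0.16325153 0.28476958] [ 1.79997840e+02 -6.23078547e-03  3.53548693e+01] [ 1.12557208 -0.3922773  -2.19746177] [-0.04096195 -0.01572037  0.02946388]
turn [0.0, -0.0, -0.0008] shift [-0.0001, -0.0161, 0.0682]
```

```bash
cat > m.py <<'E'
from h import *
def plate(f):
    P=wcloud(f);Z=P[...,2]
    m=(np.abs(Z-.012)<.004).astype(np.uint8);m[300:]=0
    m,c,st=biggest(m);v,u=np.nonzero(m);q=(wplane(f,u,v,.012)*1000).astype(np.float32);r=cv2.minAreaRect(q)
    print("plate",st,np.round(r[0],1),np.round(r[1],1),round(r[2],2))
E
python3 - <<'E'
from m import *
from workcell import bot,cams
t=dict(np.load("t1.npz"))
hs=cv2.cvtColor(t["pixels"],cv2.COLOR_RGB2HSV)
m=cv2.inRange(hs,(12,90,90),(32,255,255));m[:207]=0;m[222:]=0;m[:,:258]=0;m[:,276:]=0
m,c,st=biggest(m);print("top shaft",c,st,onplane(t,c[0],c[1],.064))
s=bot.get_state();print(s["time"],s["position"],s["tool_rot"],s["qd"])
w=cams.grab_frame("wrist");np.savez("w3.npz",**w);cv2.imwrite("pics/w3.png",w["pixels"][:,:,::-1])
s2=bot.get_state();print(s2["position"])
for n in("w1","w2","w3"): 
  f=dict(np.load(n+".npz"));plate(f);print(-f["R"].T@f["t"])
print("TCP to cam offset in tool, w3:",rpy(s["tool_rot"]).inv().apply(-w["R"].T@w["t"]-s["position"]))
f=dict(np.load("w2.npz"));print("w2:",rpy([180,0,35.75]).inv().apply(-f["R"].T@f["t"]-np.array([.46983,.05667,.34145])))
f=dict(np.load("w1.npz"));print("w1:",rpy([180,0,31.514]).inv().apply(-f["R"].T@f["t"]-np.array([.51054,-.1266,.33037])))
E
```

```text
top shaft [265.95555556 212.91111111] [262 209   8   9  45] [0.50378936 0.16943173]
5.55 [0.51045758 0.16325153 0.28476958] [ 1.79997840e+02 -6.23078547e-03  3.53548693e+01] [-0.14226987 -0.52749344  0.42444363 -0.30096797  0.11474209  0.37227872
 -0.09604395]
[0.51050624 0.16328    0.28498856]
plate [  54    0  122  130 7156] [512.1 173.6] [144.8 148.4] 9.38
[ 0.56827025 -0.09036172  0.29989422]
plate [  172     0   193   177 13698] [519.1 176.7] [159.9 146.1] 9.79
[0.52480359 0.09704161 0.31097674]
plate [  272    53   175   201 10877] [540.9 180.9] [116.2 145.6] 9.59
[0.56570732 0.20323418 0.2542887 ]
TCP to cam offset in tool, w3: [ 0.06819301 -0.0006407   0.03048827]
w2: [ 0.06820224 -0.00064625  0.03047326]
w1: [ 0.06815776 -0.00071759  0.03047578]
```

View pics/w3.png

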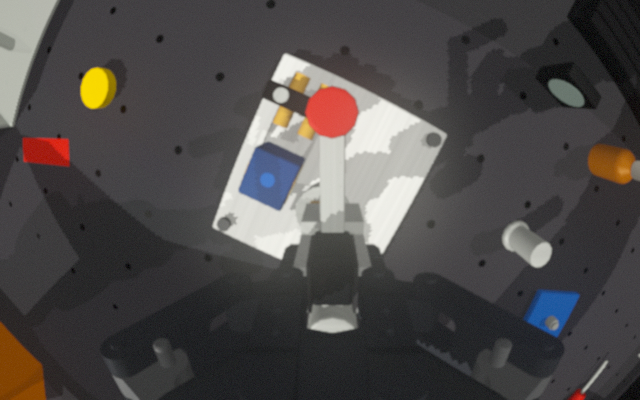

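The view shows the crank held above the fixture, with the plate corners at (285,55) and (445,132). They confirm the spindle at about (0.5065, 0.1685). I'll apply the 6 mm lateral correction, then descend gradually while watching the force.

Emit:
servo_tool(deltas=[[[0,0,0],[0,-0.016,0],0],[[0,0,0],[0,-0.016,0],0],[[0,0,0],[0,-0.016,0.01],0],[[0,0,0],[0,-0.016,0.02],0],[[0,0,0],[0,-0.016,0.03],0],[[0,0,0],[0,-0.016,0.03],0]])

```text
time: 6.35
position: [0.5067, 0.1686, 0.2722]
tool_rot: [-180.0, 0.0, 35.4]
force: [-0.1, 0.4, -2.6]
grip_width: 0.198
grasp_force: 59.7
```

```bash
python3 - <<'E'
from h import *
from workcell import bot
s=bot.get_state();print(s["position"],s["tool_rot"],s["force"],s["moment"])
delta([.5066,.1685,.2575],35.5)
E
```

```text
[0.50672278 0.16859577 0.27216564] [-1.79999439e+02  2.13435668e-02  3.53646363e+01] [-0.0653347   0.42538367 -2.55272721] [ 0.07378872 -0.16478268  0.03232911]
turn [-0.0, 0.0001, -0.0008] shift [-0.0004, 0.0, 0.0367]
```

Emit:
servo_tool(deltas=[[[0,0,0],[0,0,0.005],0],[[0,0,0],[0,0,0.01],0],[[0,0,0],[0,0,0.015],0],[[0,0,0],[0,0,0.02],0],[[0,0,0],[0,0,0.02],0]])

```text
time: 6.98
position: [0.5067, 0.1687, 0.2643]
tool_rot: [-180.0, 0.0, 35.4]
force: [0.5, -0.2, -3.2]
grip_width: 0.202
grasp_force: 59.7
```

Smooth. I'll continue to home.

Emit:
servo_tool(deltas=[[[0,0,0],[0,0,0.005],0],[[0,0,0],[0,0,0.01],0],[[0,0,0],[0,0,0.014],0],[[0,0,0],[0,0,0.0165],0],[[0,0,0],[0,0,0.0185],0],[[0,0,0],[0,0,0.0185],0]])

```text
time: 7.72
position: [0.5067, 0.1686, 0.2578]
tool_rot: [-180.0, -0.0, 35.4]
force: [-2.8, -0.9, 15.5]
grip_width: 0.199
grasp_force: 62.5
```

Fully home, with contact at z = 0.2578. I'll release, go up and over to the knob.

Emit:
servo_tool(deltas=[[[0,0,0],[0,0,-0.003],0.5],[[0,0,0],[0,0,-0.003],0.5],[[0,0,0],[0,0,-0.003],0.5],[[0,0,0],[0,0,-0.06],0.5],[[0,0,0],[0,0,-0.14],0.5],[[0,0,0],[0.08,0,-0.14],0.5],[[0,0,0],[0.175,0,-0.14],0.5],[[0,0,0],[0.175,0,-0.14],0.5]])

```text
time: 8.72
position: [0.5646, 0.2104, 0.3124]
tool_rot: [180.0, -0.0, 35.5]
force: [-0.6, -0.7, 0.4]
grip_width: 0.501
grasp_force: 0.0
```

```bash
python3 - <<'E'
from h import *
from workcell import bot,cams
s=bot.get_state();print(s["position"],s["tool_rot"],s["force"],s["moment"],s["q"])
# pins from w2
f=dict(np.load("w2.npz"));P=wcloud(f);hsv=cv2.cvtColor(f["pixels"],cv2.COLOR_RGB2HSV)
b=cv2.inRange(hsv,(10,90,90),(32,255,255));b[70:]=0;b[:,:205]=0;b[:,275:]=0
q=P[b>0]-np.array([.5065,.1685,0]);a=np.radians(9.7);x=q[:,0]*np.cos(a)+q[:,1]*np.sin(a);y=-q[:,0]*np.sin(a)+q[:,1]*np.cos(a)
k=(q[:,2]>.02)&(q[:,2]<.038);print("pins x",np.percentile(x[k],[1,5,50,95])*1000,"y",np.percentile(y[k],[5,95])*1000,k.sum())
t=cams.grab_frame("top");np.savez("t4.npz",**t)
w=cams.grab_frame("wrist");np.savez("w4.npz",**w);P=wcloud(w);hsv=cv2.cvtColor(w["pixels"],cv2.COLOR_RGB2HSV)
red=cv2.inRange(hsv,(0,110,80),(9,255,255))|cv2.inRange(hsv,(171,110,80),(180,255,255))
m,c,st=biggest(red*(np.abs(P[...,2]-.1245)<.006).astype(np.uint8));v,u=np.nonzero(m);print("knob",c,st,cv2.minEnclosingCircle((wplane(w,u,v,.1245)*1000).astype(np.float32)),np.median(P[m>0],0))
E
```

```text
[0.56457823 0.21036688 0.31241879] [ 1.79985728e+02 -8.67451794e-03  3.54623905e+01] [-0.56386859 -0.65053358  0.37517368] [0.04477959 0.03778202 0.01570214] [-36.47877746  52.61503341  28.31803676  85.77676758 -29.83364107
  49.22584525 -52.37229473]
pins x [22.17723298 42.01694874 49.93692262 75.16438039] y [29.78965455 57.37093016] 403
knob [332.30040595 239.09878214] [318 224  30  31 739] ((564.6123657226562, 210.01651000976562), 9.322999000549316) [0.56454287 0.21009885 0.12450115]
```

Emit:
servo_tool(deltas=[[[0,0,0],[0,0,0.06],0.5],[[0,0,0],[0,0,0.11],0.5],[[0,0,0],[0,0,0.125],0.5],[[0,0,0],[0,0,0.125],0],[[0,0,0],[0,0,0.125],0],[[0,0,0],[0,0,0.125],0],[[0,0,0],[0,0,0.125],0]])

```text
time: 9.7
position: [0.564, 0.2092, 0.2636]
tool_rot: [180.0, -0.1, 35.4]
force: [0.6, -0.5, 4.2]
grip_width: 0.188
grasp_force: 58.6
```

```bash
cat > arc.py <<'E'
# print rows for turning the knob: crank angles a (deg), tool yaw y
from h import *
C=np.array([.5066,.1685])
def arc(s,angs,yaws,z,r=.070,cp=None,cyaw=None):
    p0=s["position"] if cp is None else np.array(cp)
    Rc=rpy([180,0,s["tool_rot"][2] if cyaw is None else cyaw])
    rows=[]
    for a,y in zip(angs,yaws):
        p=np.array([*(C+r*np.array([np.cos(np.radians(a)),np.sin(np.radians(a))])),z])
        rv=(Rc.inv()*rpy([180,0,y])).as_rotvec()/np.pi;d=Rc.inv().apply(p-p0)/.4
        rows.append([[0,0,round(rv[2],3)],[round(float(x),3) for x in d],0])
    print(rows)
def tang(s):
    d=s["position"][:2]-C;a=np.arctan2(d[1],d[0]);F=s["force"];t=np.array([np.sin(a),-np.cos(a)]) # clockwise
    print("t",round(s["time"],2),"ang",np.degrees(a).round(1),"r",(np.hypot(*d)*1000).round(1),"z",s["position"][2].round(4),"yaw",s["tool_rot"][2].round(1),"Fcw",(F[:2]@t).round(2),"Frad",(F[0]*np.cos(a)+F[1]*np.sin(a)).round(2),"Fz",F[2].round(2),"g",s["grip_width"].round(3))
E
python3 - <<'E'
from arc import *
from workcell import bot
s=bot.get_state();tang(s)
arc(s,36-np.arange(1,9)*2.5,35.5+np.arange(1,9)*0,s["position"][2])
E
```

```text
Traceback (most recent call last):
  File "arc.py", line 15, in tang
    print("t",round(s["time"],2),"ang",np.degrees(a).round(1),"r",(np.hypot(*d)*1000).round(1),"z",s["position"][2].round(4),"yaw",s["tool_rot"][2].round(1),"Fcw",(F[:2]@t).round(2),"Frad",(F[0]*np.cos(a)+F[1]*np.sin(a)).round(2),"Fz",F[2].round(2),"g",s["grip_width"].round(3))
                                                                                                                                                                                                                                                             ^^^^^^^^^^^^^^^^^^^^^
AttributeError: 'float' object has no attribute 'round'
```

```bash
sed -i 's/s\["grip_width"\].round(3)/round(float(s["grip_width"]),3)/' arc.py
python3 - <<'E'
from arc import *
from workcell import bot
s=bot.get_state();tang(s)
n=np.arange(1,9);arc(s,36-n*4,35.4+n*2.4,s["position"][2])
E
```

```text
t 9.7 ang 35.3 r 70.3 z 0.2636 yaw 35.4 Fcw 0.76 Frad 0.25 Fz 4.2 g 0.188
[[[0, 0, np.float64(-0.013)], [-0.001, 0.01, 0.0], 0], [[0, 0, np.float64(-0.027)], [-0.002, 0.022, 0.0], 0], [[0, 0, np.float64(-0.04)], [-0.004, 0.034, 0.0], 0], [[0, 0, np.float64(-0.053)], [-0.007, 0.046, 0.0], 0], [[0, 0, np.float64(-0.067)], [-0.011, 0.058, 0.0], 0], [[0, 0, np.float64(-0.08)], [-0.015, 0.069, 0.0], 0], [[0, 0, np.float64(-0.093)], [-0.02, 0.08, 0.0], 0], [[0, 0, np.float64(-0.107)], [-0.026, 0.091, 0.0], 0]]
```

Emit:
servo_tool(deltas=[[[0,0,-0.013],[-0.001,0.01,0],0],[[0,0,-0.027],[-0.002,0.022,0],0],[[0,0,-0.04],[-0.004,0.034,0],0],[[0,0,-0.053],[-0.007,0.046,0],0],[[0,0,-0.067],[-0.011,0.058,0],0],[[0,0,-0.08],[-0.015,0.069,0],0],[[0,0,-0.093],[-0.02,0.08,0],0],[[0,0,-0.107],[-0.026,0.091,0],0]])

```text
time: 10.7
position: [0.5765, 0.1737, 0.2634]
tool_rot: [-180.0, -0.1, 54.8]
force: [0.7, 4.8, 5.5]
grip_width: 0.195
grasp_force: 58.8
```

```bash
sed -i 's/round(rv\[2\],3)/round(float(rv[2]),3)/' arc.py
python3 - <<'E'
from arc import *
from workcell import bot
s=bot.get_state();tang(s);print(s["force"],s["moment"])
n=np.arange(1,9);arc(s,4-n*4,54.6+n*2.4,.2636)
E
```

```text
t 10.7 ang 4.3 r 70.1 z 0.2634 yaw 54.8 Fcw -4.71 Frad 1.07 Fz 5.49 g 0.195
[0.71329568 4.77257225 5.49163806] [ 0.99148471  0.23980557 -0.06755554]
[[[0, 0, -0.012], [-0.011, 0.008, -0.0], 0], [[0, 0, -0.025], [-0.021, 0.014, -0.0], 0], [[0, 0, -0.039], [-0.032, 0.02, -0.0], 0], [[0, 0, -0.052], [-0.043, 0.025, -0.0], 0], [[0, 0, -0.065], [-0.054, 0.03, -0.0], 0], [[0, 0, -0.079], [-0.066, 0.033, -0.0], 0], [[0, 0, -0.092], [-0.078, 0.036, -0.0], 0], [[0, 0, -0.105], [-0.09, 0.038, -0.0], 0]]
```

Emit:
servo_tool(deltas=[[[0,0,-0.012],[-0.011,0.007,0],0],[[0,0,-0.025],[-0.021,0.014,0],0],[[0,0,-0.039],[-0.032,0.02,0],0],[[0,0,-0.052],[-0.043,0.025,0],0],[[0,0,-0.065],[-0.054,0.03,0],0],[[0,0,-0.079],[-0.066,0.033,0],0],[[0,0,-0.092],[-0.078,0.036,0],0],[[0,0,-0.105],[-0.09,0.038,0],0]])

```text
time: 11.7
position: [0.5679, 0.1355, 0.2633]
tool_rot: [180.0, -0.1, 73.7]
force: [0.1, 4.4, 5.4]
grip_width: 0.192
grasp_force: 58.8
```

```bash
python3 - <<'E'
from arc import *
from workcell import bot
s=bot.get_state();tang(s)
n=np.arange(1,9);arc(s,-28-n*3,73.8+n*2,.2636)
E
```

```text
t 11.7 ang -28.3 r 69.6 z 0.2633 yaw 73.7 Fcw -3.92 Frad -1.98 Fz 5.38 g 0.192
[[[0, 0, -0.012], [-0.008, -0.001, -0.001], 0], [[0, 0, -0.023], [-0.017, -0.004, -0.001], 0], [[0, 0, -0.034], [-0.026, -0.007, -0.001], 0], [[0, 0, -0.045], [-0.034, -0.01, -0.001], 0], [[0, 0, -0.056], [-0.043, -0.014, -0.001], 0], [[0, 0, -0.067], [-0.051, -0.018, -0.001], 0], [[0, 0, -0.078], [-0.058, -0.023, -0.001], 0], [[0, 0, -0.089], [-0.066, -0.028, -0.001], 0]]
```

Emit:
servo_tool(deltas=[[[0,0,-0.012],[-0.008,-0.001,0],0],[[0,0,-0.023],[-0.017,-0.004,0],0],[[0,0,-0.034],[-0.026,-0.007,0],0],[[0,0,-0.045],[-0.034,-0.01,0],0],[[0,0,-0.056],[-0.043,-0.014,0],0],[[0,0,-0.067],[-0.051,-0.018,0],0],[[0,0,-0.078],[-0.058,-0.023,0],0],[[0,0,-0.089],[-0.066,-0.028,0],0]])

```text
time: 12.7
position: [0.5496, 0.1137, 0.2632]
tool_rot: [180.0, -0.1, 89.7]
force: [-0.3, 7.0, 3.5]
grip_width: 0.189
grasp_force: 58.5
```

```bash
python3 - <<'E'
from arc import *
from workcell import bot
s=bot.get_state();tang(s)
n=np.arange(1,9);arc(s,-52-n*1.5,89.8+n*1,.2636)
E
```

```text
t 12.7 ang -51.9 r 69.6 z 0.2632 yaw 89.7 Fcw -4.08 Frad -5.66 Fz 3.49 g 0.189
[[[0, 0, -0.006], [-0.004, -0.003, -0.001], 0], [[0, 0, -0.011], [-0.006, -0.007, -0.001], 0], [[0, 0, -0.017], [-0.009, -0.011, -0.001], 0], [[0, 0, -0.023], [-0.012, -0.015, -0.001], 0], [[0, 0, -0.028], [-0.014, -0.019, -0.001], 0], [[0, 0, -0.034], [-0.016, -0.023, -0.001], 0], [[0, 0, -0.039], [-0.018, -0.027, -0.001], 0], [[0, 0, -0.045], [-0.02, -0.031, -0.001], 0]]
```

Emit:
servo_tool(deltas=[[[0,0,-0.006],[-0.003,-0.002,0],0],[[0,0,-0.011],[-0.006,-0.006,0],0],[[0,0,-0.017],[-0.01,-0.01,0],0],[[0,0,-0.023],[-0.013,-0.013,0],0],[[0,0,-0.028],[-0.015,-0.017,0],0],[[0,0,-0.034],[-0.017,-0.021,0],0],[[0,0,-0.039],[-0.019,-0.025,0],0],[[0,0,-0.045],[-0.021,-0.029,0],0]])

```text
time: 13.7
position: [0.5379, 0.1059, 0.263]
tool_rot: [-180.0, -0.1, 97.8]
force: [-0.9, 10.4, 1.1]
grip_width: 0.192
grasp_force: 58.4
```

```bash
python3 - <<'E'
from arc import *
from workcell import bot,cams
s=bot.get_state();tang(s)
n=np.arange(1,7);arc(s,-63.5-n*1,97.8+n*.5,.2636,r=.0694)
w=cams.grab_frame("wrist");np.savez("w5.npz",**w);cv2.imwrite("pics/w5.png",w["pixels"][:,:,::-1])
t=cams.grab_frame("top");np.savez("t5.npz",**t)
c=cams.grab_frame("scene");np.savez("s5.npz",**c)
im=np.hstack([cv2.resize(x["pixels"][y:y+60,xx:xx+76,::-1],None,fx=5,fy=5,interpolation=cv2.INTER_CUBIC) for x,xx,y in((t,228,172),(c,348,166))])
cv2.imwrite("pics/c5.png",im)
E
```

```text
t 13.7 ang -63.5 r 70.0 z 0.263 yaw 97.8 Fcw -3.84 Frad -9.75 Fz 1.1 g 0.192
[[[0, 0, -0.003], [0.0, -0.003, -0.001], 0], [[0, 0, -0.005], [-0.0, -0.006, -0.001], 0], [[0, 0, -0.008], [-0.001, -0.009, -0.001], 0], [[0, 0, -0.011], [-0.002, -0.012, -0.001], 0], [[0, 0, -0.014], [-0.003, -0.015, -0.001], 0], [[0, 0, -0.016], [-0.004, -0.018, -0.001], 0]]
```

View pics/w5.png

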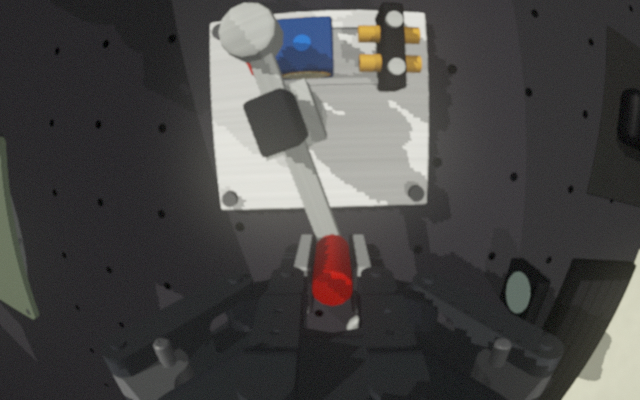

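The wrist view shows the crank seated and turning. The cell at (305,45) still has a gap of about 17 mm to the pins at (358,33) and (358,62). I'll relax the radial load and go on slowly.

```bash
python3 - <<'E'
from arc import *
from workcell import bot
s=bot.get_state();tang(s)
n=np.arange(1,9);arc(s,-63.5-n*1,97.8+n*.5,.263,r=.0690)
E
```

```text
t 13.85 ang -63.5 r 70.0 z 0.263 yaw 97.8 Fcw -3.14 Frad -9.02 Fz 0.87 g 0.192
[[[0, 0, -0.003], [0.001, -0.004, 0.0], 0], [[0, 0, -0.006], [0.001, -0.006, 0.0], 0], [[0, 0, -0.008], [-0.0, -0.009, 0.0], 0], [[0, 0, -0.011], [-0.001, -0.012, 0.0], 0], [[0, 0, -0.014], [-0.002, -0.015, 0.0], 0], [[0, 0, -0.017], [-0.002, -0.018, 0.0], 0], [[0, 0, -0.019], [-0.003, -0.021, 0.0], 0], [[0, 0, -0.022], [-0.004, -0.024, 0.0], 0]]
```

Emit:
servo_tool(deltas=[[[0,0,-0.003],[0.001,-0.004,0],0],[[0,0,-0.006],[0.001,-0.006,0],0],[[0,0,-0.008],[0,-0.009,0],0],[[0,0,-0.011],[-0.001,-0.012,0],0],[[0,0,-0.014],[-0.002,-0.015,0],0],[[0,0,-0.017],[-0.002,-0.018,0],0],[[0,0,-0.019],[-0.003,-0.021,0],0],[[0,0,-0.022],[-0.004,-0.024,0],0]])

```text
time: 14.85
position: [0.529, 0.1026, 0.2632]
tool_rot: [179.9, -0.1, 101.7]
force: [2.8, 6.9, 1.7]
grip_width: 0.193
grasp_force: 58.6
```

```bash
python3 - <<'E'
from arc import *
from workcell import bot
s=bot.get_state();tang(s)
n=np.arange(1,9);arc(s,-71.5-n*.75,101.8+n*.25,.263,r=.0690)
E
```

```text
t 14.85 ang -71.2 r 69.6 z 0.2632 yaw 101.7 Fcw -4.87 Frad -5.65 Fz 1.71 g 0.193
[[[0, 0, -0.002], [0.001, -0.003, 0.001], 0], [[0, 0, -0.003], [0.001, -0.005, 0.001], 0], [[0, 0, -0.004], [0.001, -0.008, 0.001], 0], [[0, 0, -0.006], [0.001, -0.01, 0.001], 0], [[0, 0, -0.007], [0.001, -0.012, 0.001], 0], [[0, 0, -0.009], [0.0, -0.014, 0.001], 0], [[0, 0, -0.01], [0.0, -0.017, 0.001], 0], [[0, 0, -0.011], [0.0, -0.019, 0.001], 0]]
```

Emit:
servo_tool(deltas=[[[0,0,-0.002],[0.001,-0.003,0],0],[[0,0,-0.003],[0.001,-0.005,0],0],[[0,0,-0.004],[0.001,-0.007,0],0]])

```text
time: 15.22
position: [0.5264, 0.102, 0.2633]
tool_rot: [179.9, -0.0, 102.4]
force: [3.4, 3.9, 2.2]
grip_width: 0.193
grasp_force: 58.7
```

```bash
python3 - <<'E'
from arc import *
from workcell import bot
s=bot.get_state();tang(s)
n=np.arange(1,9);arc(s,-73.5-n*.5,102.7+n*.0,.263,r=.0690)
E
```

```text
t 15.22 ang -73.4 r 69.3 z 0.2633 yaw 102.4 Fcw -4.4 Frad -2.78 Fz 2.2 g 0.193
[[[0, 0, -0.001], [0.001, -0.002, 0.001], 0], [[0, 0, -0.001], [0.001, -0.003, 0.001], 0], [[0, 0, -0.001], [0.001, -0.005, 0.001], 0], [[0, 0, -0.001], [0.001, -0.006, 0.001], 0], [[0, 0, -0.001], [0.0, -0.008, 0.001], 0], [[0, 0, -0.001], [0.0, -0.009, 0.001], 0], [[0, 0, -0.001], [0.0, -0.011, 0.001], 0], [[0, 0, -0.001], [0.0, -0.012, 0.001], 0]]
```

Emit:
servo_tool(deltas=[[[0,0,0],[0.001,-0.002,0],0],[[0,0,0],[0.001,-0.004,0],0],[[0,0,0],[0.001,-0.006,0],0]])

```text
time: 15.6
position: [0.5237, 0.1015, 0.2633]
tool_rot: [179.9, 0.0, 102.3]
force: [4.2, 0.3, 5.4]
grip_width: 0.192
grasp_force: 59.1
```

```bash
cat > gap.py <<'E'
from arc import *
from workcell import bot,cams
def gap(w):
    P=wcloud(w);hsv=cv2.cvtColor(w["pixels"],cv2.COLOR_RGB2HSV);q=P-np.array([.5065,.1685,0]);a=np.radians(9.7)
    x=(q[...,0]*np.cos(a)+q[...,1]*np.sin(a))*1000;y=(-q[...,0]*np.sin(a)+q[...,1]*np.cos(a))*1000;z=P[...,2]
    near=(abs(y-45)<25)&(abs(x)<80)
    c=near&(abs(z-.052)<.003)&(cv2.inRange(hsv,(100,90,40),(130,255,255))>0)
    p=near&(cv2.inRange(hsv,(12,90,90),(32,255,255))>0)&(abs(z-.034)<.004)&(x>20)
    r=near&(z<.045)&(z>.02)&((cv2.inRange(hsv,(0,110,60),(18,255,255))>0)|(cv2.inRange(hsv,(171,110,60),(180,255,255))>0))&(x<20)
    print("cell +x face",np.percentile(x[c],[95,99]).round(1),c.sum(),"pins",np.percentile(x[p],[2,5,10]).round(1) if p.sum() else None,p.sum(),"finger",(np.median(x[r]).round(1),np.median(y[r]).round(1)) if r.sum() else None)
E
python3 - <<'E'
from gap import *
gap(dict(np.load("w5.npz")))
s=bot.get_state();tang(s);w=cams.grab_frame("wrist");np.savez("w6.npz",**w);gap(w)
E
```

```text
cell +x face [22.6 23.7] 2621 pins [41.8 42.4 43.5] 1112 finger (np.float64(-27.0), np.float64(35.0))
t 15.6 ang -75.7 r 69.2 z 0.2633 yaw 102.3 Fcw -4.19 Frad 0.73 Fz 5.36 g 0.192
cell +x face [31.2 32.4] 2237 pins [41.6 41.9 42.8] 1061 finger (np.float64(-15.7), np.float64(34.4))
```

```bash
python3 - <<'E'
from arc import *
from workcell import bot
s=bot.get_state();tang(s)
n=np.arange(1,9);arc(s,-75.7-n*1,s["tool_rot"][2]-n*.8,.263,r=.0692)
E
```

```text
t 15.65 ang -75.7 r 69.2 z 0.2633 yaw 102.3 Fcw -4.47 Frad 0.99 Fz 4.71 g 0.195
[[[0, 0, 0.004], [-0.0, -0.003, 0.001], 0], [[0, 0, 0.009], [-0.0, -0.006, 0.001], 0], [[0, 0, 0.013], [-0.0, -0.009, 0.001], 0], [[0, 0, 0.018], [0.0, -0.012, 0.001], 0], [[0, 0, 0.022], [0.0, -0.015, 0.001], 0], [[0, 0, 0.027], [0.0, -0.018, 0.001], 0], [[0, 0, 0.031], [0.001, -0.021, 0.001], 0], [[0, 0, 0.036], [0.001, -0.024, 0.001], 0]]
```

Emit:
servo_tool(deltas=[[[0,0,0.004],[0,-0.003,0],0],[[0,0,0.009],[0,-0.006,0],0],[[0,0,0.013],[0,-0.009,0],0],[[0,0,0.018],[0,-0.012,0],0],[[0,0,0.022],[0,-0.015,0],0],[[0,0,0.027],[0,-0.018,0],0],[[0,0,0.031],[0.001,-0.021,0],0]])

```text
time: 16.52
position: [0.5154, 0.0999, 0.2633]
tool_rot: [179.9, 0.0, 96.7]
force: [5.7, -1.9, 6.2]
grip_width: 0.192
grasp_force: 59.1
```

```bash
python3 - <<'E'
from gap import *
s=bot.get_state();tang(s);w=cams.grab_frame("wrist");np.savez("w7.npz",**w);gap(w)
s=bot.get_state();tang(s)
n=np.arange(1,9);arc(s,np.degrees(np.arctan2(*(s["position"][:2]-C)[::-1]))-n*.5,s["tool_rot"][2]-n*.0,s["position"][2],r=.0692)
E
```

```text
t 16.52 ang -82.7 r 69.2 z 0.2633 yaw 96.7 Fcw -5.45 Frad 2.64 Fz 6.17 g 0.192
cell +x face [36.5 37.6] 2116 pins [42.5 43.2 44.1] 963 finger (np.float64(-11.8), np.float64(36.0))
t 16.57 ang -82.8 r 69.2 z 0.2633 yaw 96.7 Fcw -4.99 Frad 2.28 Fz 5.47 g 0.19
[[[0, 0, 0.0], [0.0, -0.002, -0.0], 0], [[0, 0, 0.0], [0.0, -0.003, -0.0], 0], [[0, 0, 0.0], [0.0, -0.005, -0.0], 0], [[0, 0, 0.0], [0.0, -0.006, -0.0], 0], [[0, 0, 0.0], [0.0, -0.008, -0.0], 0], [[0, 0, 0.0], [0.0, -0.009, -0.0], 0], [[0, 0, 0.0], [0.0, -0.011, -0.0], 0], [[0, 0, 0.0], [0.0, -0.012, -0.0], 0]]
```

Emit:
servo_tool(deltas=[[[0,0,0],[0,-0.002,0],0],[[0,0,0],[0,-0.004,0],0],[[0,0,0],[0,-0.006,0],0],[[0,0,0],[0,-0.008,0],0],[[0,0,0],[0,-0.0095,0],0],[[0,0,0],[0,-0.011,0],0]])

```text
time: 17.32
position: [0.5111, 0.0994, 0.2633]
tool_rot: [179.9, 0.0, 96.7]
force: [6.6, -0.1, 6.5]
grip_width: 0.193
grasp_force: 59.1
```

```bash
python3 - <<'E'
from gap import *
s=bot.get_state();tang(s);w=cams.grab_frame("wrist");gap(w)
s=bot.get_state();tang(s)
E
```

```text
t 17.32 ang -86.3 r 69.3 z 0.2633 yaw 96.7 Fcw -6.61 Frad 0.58 Fz 6.51 g 0.193
cell +x face [39. 40.] 1958 pins [44.8 45.7 46.7] 805 finger (np.float64(-9.3), np.float64(36.3))
t 17.38 ang -86.3 r 69.3 z 0.2633 yaw 96.7 Fcw -5.93 Frad 2.13 Fz 4.9 g 0.195
```

Emit:
servo_tool(deltas=[[[0,0,0],[0,-0.002,0],0],[[0,0,0],[0,-0.004,0],0],[[0,0,0],[0,-0.005,0],0]])

```text
time: 17.75
position: [0.5095, 0.0992, 0.2634]
tool_rot: [179.8, 0.0, 96.7]
force: [9.2, -0.7, 4.6]
grip_width: 0.193
grasp_force: 59.0
```

```bash
python3 - <<'E'
from gap import *
s=bot.get_state();tang(s);w=cams.grab_frame("wrist");gap(w)
s=bot.get_state();tang(s)
E
```

```text
t 17.75 ang -87.6 r 69.3 z 0.2634 yaw 96.7 Fcw -9.19 Frad 1.09 Fz 4.63 g 0.193
cell +x face [39.2 40.2] 1856 pins [45.2 46.1 46.9] 794 finger (np.float64(-9.0), np.float64(36.7))
t 17.8 ang -87.6 r 69.3 z 0.2634 yaw 96.8 Fcw -7.77 Frad 0.56 Fz 4.16 g 0.19
```

Emit:
servo_tool(deltas=[[[0,0,0],[0,-0.001,0],0],[[0,0,0],[0,-0.002,0],0],[[0,0,0],[0,-0.002,0],0]])

```text
time: 18.18
position: [0.5089, 0.0992, 0.2635]
tool_rot: [179.8, 0.0, 96.8]
force: [10.4, 0.9, 4.5]
grip_width: 0.198
grasp_force: 59.0
```

```bash
python3 - <<'E'
from gap import *
s=bot.get_state();tang(s);w=cams.grab_frame("scene")
s=bot.get_state();tang(s);w=cams.grab_frame("wrist");s=bot.get_state();tang(s);gap(w)
E
```

```text
t 18.18 ang -88.1 r 69.3 z 0.2635 yaw 96.8 Fcw -10.38 Frad -0.53 Fz 4.45 g 0.198
t 18.23 ang -88.1 r 69.3 z 0.2635 yaw 96.8 Fcw -10.28 Frad 0.26 Fz 3.67 g 0.196
t 18.27 ang -88.1 r 69.3 z 0.2635 yaw 96.8 Fcw -10.06 Frad -0.04 Fz 4.18 g 0.191
cell +x face [39.2 40.1] 1831 pins [45.4 46.  47.1] 778 finger (np.float64(-8.8), np.float64(36.7))
```

Emit:
servo_tool(deltas=[[[0,0,0],[0,-0.001,0],0],[[0,0,0],[0,-0.001,0],0],[[0,0,0],[0,-0.001,0],0]])

```text
time: 18.65
position: [0.5086, 0.0992, 0.2635]
tool_rot: [179.8, 0.0, 96.8]
force: [11.0, 1.2, 5.0]
grip_width: 0.194
grasp_force: 59.0
```

```bash
python3 - <<'E'
from gap import *
s=bot.get_state();tang(s);w=cams.grab_frame("wrist")
s=bot.get_state();tang(s);w=cams.grab_frame("wrist");s=bot.get_state();tang(s)
E
```

```text
t 18.65 ang -88.4 r 69.3 z 0.2635 yaw 96.8 Fcw -11.04 Frad -0.91 Fz 4.97 g 0.194
t 18.7 ang -88.4 r 69.3 z 0.2635 yaw 96.8 Fcw -11.32 Frad 0.73 Fz 3.62 g 0.192
t 18.75 ang -88.4 r 69.3 z 0.2635 yaw 96.8 Fcw -11.12 Frad -0.17 Fz 4.65 g 0.191
```

Firm clamp: about 11.2 N at the knob against 4 to 4.5 N for plain turning. I'll unload, release, rise and look.

Emit:
servo_tool(deltas=[[[0,0,0],[0,0.003,0],0],[[0,0,0],[0,0.006,0],0],[[0,0,0],[0,0.006,0],0.45],[[0,0,0],[0,0.006,0],0.45],[[0,0,0],[0,0.006,0],0.45],[[0,0,0],[0,0.006,-0.07],0.45],[[0,0,0],[0,0.006,-0.122],0.45],[[0,0,0],[0,0.006,-0.122],0.45]])

```text
time: 19.75
position: [0.5101, 0.0997, 0.3128]
tool_rot: [179.9, -0.0, 96.8]
force: [0.7, 0.1, -0.2]
grip_width: 0.45
grasp_force: 0.0
```

```bash
python3 - <<'E'
from gap import *
s=bot.get_state();tang(s);print(s["q"])
w=cams.grab_frame("wrist");np.savez("w8.npz",**w);gap(w)
P=wcloud(w);Z=P[...,2];hsv=cv2.cvtColor(w["pixels"],cv2.COLOR_RGB2HSV)
def pr(m,z,n):
    m,c,st=biggest(m.astype(np.uint8));v,u=np.nonzero(m);q=(wplane(w,u,v,z)*1000).astype(np.float32);r=cv2.minAreaRect(q)
    print(n,c.round(0),st[4],np.round(r[0],1),np.round(r[1],1),round(r[2],1),np.round(cv2.minEnclosingCircle(q)[0],1));return np.array(r[0])
near=np.hypot(P[...,0]-.5066,P[...,1]-.1685)<.03
b=pr(near&(abs(Z-.114)<.004),.114,"block")
red=(cv2.inRange(hsv,(0,110,80),(9,255,255))|cv2.inRange(hsv,(171,110,80),(180,255,255)))>0
k=pr(red&(abs(Z-.1245)<.005),.1245,"knob")
cw=pr((abs(Z-.096)<.004)&(np.hypot(P[...,0]-.505,P[...,1]-.2145)<.03),.096,"cw")
d=k-cw;print("yaw",np.degrees(np.arctan2(d[1],d[0])),np.hypot(*d),"origin",cw+d*46/116)
delta([.5066,.1685,.3124],91.6)
E
```

```text
t 19.75 ang -87.1 r 68.9 z 0.3128 yaw 96.8 Fcw -0.73 Frad -0.06 Fz -0.2 g 0.45
[-18.78868824  43.9235527    7.7533838  103.18489359  -9.77082661
  33.44850172   1.73972492]
cell +x face [39.1 40.1] 1286 pins [45.  45.6 46.5] 564 finger (np.float64(-9.1), np.float64(33.7))
block [339. 113.] 1387 [506.2 168.8] [17.8 23. ] 6.7 [506.1 168.6]
knob [337. 240.] 780 [513.4 100.5] [17.7 18.7] 18.8 [513.1 100.5]
cw [338.  40.] 1538 [501.3 214.3] [26.7 27.5] 50.0 [501.1 213.9]
yaw -83.89638943279614 114.41846182150994 origin [506.0864     169.13931301]
turn [0.0001, -0.0, 0.0287] shift [0.1717, 0.012, -0.0012]
```

```bash
cat > cy.py <<'E'
from gap import *
def crank(w,cwg,n):
    P=wcloud(w);Z=P[...,2];hsv=cv2.cvtColor(w["pixels"],cv2.COLOR_RGB2HSV)
    out=[]
    for z,c,r in((.114,(.5066,.1685),.022),(.096,cwg,.02)):
        m,_,st=biggest(((abs(Z-z)<.004)&(np.hypot(P[...,0]-c[0],P[...,1]-c[1])<r)).astype(np.uint8));v,u=np.nonzero(m)
        q=(wplane(w,u,v,z)*1000).astype(np.float32);rr=cv2.minAreaRect(q);out.append(np.array(rr[0]));print(np.round(rr[0],1),np.round(rr[1],1),round(rr[2],1),end=" ")
    d=out[0]-out[1];print(n,"crank yaw",np.degrees(np.arctan2(d[1],d[0])).round(1),np.hypot(*d).round(1))
    red=((cv2.inRange(hsv,(0,110,80),(9,255,255))|cv2.inRange(hsv,(171,110,80),(180,255,255)))>0)&(abs(Z-.1245)<.004)
    if red.sum()>50:
        v,u=np.nonzero(red);q=(wplane(w,u,v,.1245)*1000).astype(np.float32);k=cv2.minEnclosingCircle(q);print("  knob top",np.round(k[0],1),round(k[1],1))
def cwp(a):
    a=np.radians(a);return (.5066-.046*np.cos(a),.1685-.046*np.sin(a))
E
python3 - <<'E'
from cy import *
for n,a in(("w5",-62),("w6",-74),("w7",-81),("w8",-84)): crank(dict(np.load(n+".npz")),cwp(a),n)
E
```

```text
[506.6 168.1] [18.3 24. ] 27.1 [485.7 208.3] [27.8 27.3] 1.4 w5 crank yaw -62.5 45.3
  knob top [538.4 107.3] 9.3
[505.9 168.3] [18.  23.8] 15.8 [494.8 208.3] [27.  21.5] 11.4 w6 crank yaw -74.4 41.6
  knob top [524.1 102.4] 9.4
[505.8 168.5] [18.  23.6] 8.7 [499.7 209.6] [26.8 21. ] 6.2 w7 crank yaw -81.5 41.6
  knob top [515.6 100.7] 9.5
[506.2 168.8] [17.8 23. ] 6.7 [501.3 214.3] [26.7 27.5] 50.0 w8 crank yaw -83.8 45.7
  knob top [513.7 100.5] 9.4
```

```bash
python3 - <<'E'
from h import *
delta([.5065,.1687,.3124],96.3);delta([.5065,.1687,.2588],96.3)
E
```

```text
turn [0.0001, -0.0, 0.0026] shift [0.1722, 0.0118, -0.0012]
turn [0.0001, -0.0, 0.0026] shift [0.1722, 0.0118, 0.1328]
```

Emit:
servo_tool(deltas=[[[0,0,0.002],[0.1,0.012,0],0.5],[[0,0,0.002],[0.172,0.012,0],0.5],[[0,0,0.002],[0.172,0.012,0],0.5],[[0,0,0.002],[0.172,0.012,0.06],0.5],[[0,0,0.002],[0.172,0.012,0.11],0.5],[[0,0,0.002],[0.172,0.012,0.133],0.5],[[0,0,0.002],[0.172,0.012,0.133],0.5]])

```text
time: 20.68
position: [0.5067, 0.1681, 0.2583]
tool_rot: [-179.9, 0.0, 96.4]
force: [0.0, 0.4, 0.4]
grip_width: 0.502
grasp_force: 0.0
```

```bash
python3 - <<'E'
from cy import *
s=bot.get_state();tang(s);print(s["position"],s["force"])
delta([.5065,.1687,.2588],96.3)
w=cams.grab_frame("wrist");np.savez("w9.npz",**w);gap(w)
E
```

```text
t 20.68 ang -77.3 r 0.4 z 0.2583 yaw 96.4 Fcw -0.14 Frad -0.42 Fz 0.37 g 0.502
[0.5066895  0.16810139 0.25826277] [0.04279728 0.43896157 0.36930487]
turn [-0.0003, 0.0002, 0.0003] shift [0.0015, -0.0003, -0.0013]
cell +x face [39.2 40.2] 2232 pins [45.4 45.9 46.9] 882 finger (np.float64(-10.4), np.float64(20.7))
```

Emit:
servo_tool(deltas=[[[0,0,0],[0.001,0,0],0],[[0,0,0],[0.001,0,0],0],[[0,0,0],[0.001,0,0],0],[[0,0,0],[0.001,0,0],0]])

```text
time: 21.22
position: [0.5064, 0.169, 0.2593]
tool_rot: [-180.0, -0.0, 96.4]
force: [-4.6, -1.0, 7.5]
grip_width: 0.198
grasp_force: 58.6
```

```bash
python3 - <<'E'
from workcell import bot
s=bot.get_state();print(s["position"],s["tool_rot"],s["force"],s["moment"],s["grip_width"])
E
```

```text
[0.50637474 0.16896896 0.25931345] [-1.79976002e+02 -5.34447930e-03  9.63993788e+01] [-4.60558974 -0.97166712  7.46392785] [-0.1668345   0.97942263  0.03948135] 0.19837563205182326
```

Emit:
servo_tool(deltas=[[[0,0,0],[0,-0.001,-0.006],0],[[0,0,0],[0,-0.001,-0.018],0],[[0,0,0],[0,-0.001,-0.03],0],[[0,0,0],[0,-0.001,-0.042],0],[[0,0,0],[0,-0.001,-0.056],0],[[0,0,0],[0,-0.001,-0.08],0],[[0,0,0],[0,-0.001,-0.14],0],[[0,0,0],[0,-0.001,-0.2],0]])

```text
time: 22.22
position: [0.5062, 0.1689, 0.3399]
tool_rot: [180.0, 0.0, 96.4]
force: [-0.1, 0.1, -2.8]
grip_width: 0.2
grasp_force: 58.8
```

```bash
python3 - <<'E'
from cy import *
s=bot.get_state();print(s["position"],s["tool_rot"],s["force"],s["grip_width"],s["q"])
w=cams.grab_frame("wrist");np.savez("w10.npz",**w);gap(w)
cv2.imwrite("pics/w10.png",w["pixels"][:,:,::-1])
delta([.52,.02,.345],80)
delta([.539,-.1415,.30],60)
E
```

```text
[0.50621798 0.16887086 0.33986406] [1.79998859e+02 7.50912242e-03 9.63844585e+01] [-0.10631831  0.13941014 -2.82008572] 0.1999882167276005 [-27.27873638  42.58479142  10.10932807  98.79632773 -10.73584982
  39.56181354  -5.09946432]
cell +x face [39.3 40.3] 1015 pins [44.5 45.3 46.2] 502 finger (np.float64(-10.8), np.float64(51.5))
turn [0.0011, -0.0004, 0.091] shift [-0.3736, -0.0081, -0.0063]
turn [0.001, -0.0006, 0.2021] shift [-0.7802, -0.0061, 0.1059]
```

Emit:
servo_tool(deltas=[[[0,0,0.02],[-0.1,0,0],0],[[0,0,0.04],[-0.22,0,0],0],[[0,0,0.06],[-0.34,0,0],0],[[0,0,0.08],[-0.46,0,0],0],[[0,0,0.1],[-0.58,0,0],0],[[0,0,0.12],[-0.7,-0.006,0],0],[[0,0,0.14],[-0.78,-0.006,0],0],[[0,0,0.14],[-0.78,-0.006,0],0]])

```text
time: 23.28
position: [0.5383, -0.1437, 0.3388]
tool_rot: [180.0, 0.1, 71.0]
force: [-0.8, 0.6, -3.0]
grip_width: 0.202
grasp_force: 58.9
```

```bash
python3 - <<'E'
from cy import *
s=bot.get_state();print(s["position"],s["tool_rot"],s["force"],s["grip_width"],s["q"])
w=cams.grab_frame("wrist");np.savez("w11.npz",**w)
cv2.imwrite("pics/w11.png",w["pixels"][:,:,::-1])
delta([.5388,-.1419,.26],s["tool_rot"][2])
E
```

```text
[ 0.53828771 -0.14372487  0.33877205] [1.79972302e+02 6.88268794e-02 7.09526370e+01] [-0.81822477  0.59296811 -2.97385012] 0.20194805104490646 [  4.95104712  44.64795934  13.0230998   94.03419148 -13.36569748
  42.82536519   5.12981229]
turn [-0.0, 0.0, 0.001] shift [0.0004, 0.0009, 0.1967]
```

View pics/w11.png

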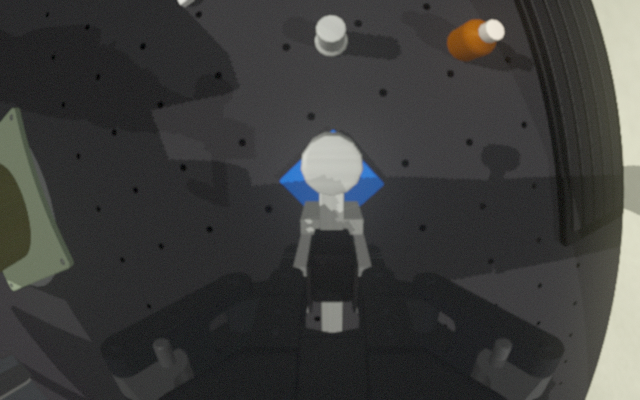

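View pics/w10.png

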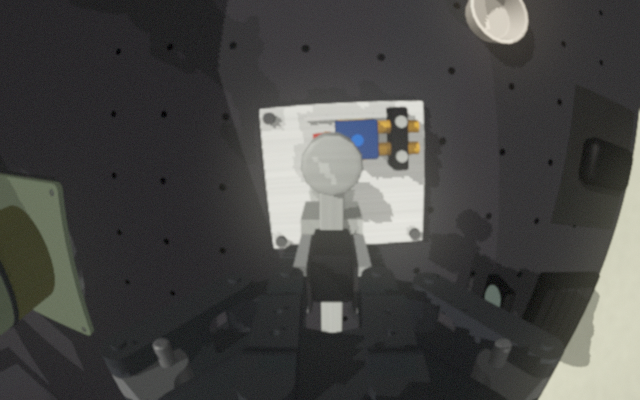

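w10 shows the cell at (357,140) resting against the pin ends near (380,127) and (380,148). w11 shows the crank over the stand, with its left, right and top corners at (280,182), (384,184) and (333,128). I'll compute the stand centre from these.

```bash
python3 - <<'E'
from cy import *
w=dict(np.load("w11.npz"));hsv=cv2.cvtColor(w["pixels"],cv2.COLOR_RGB2HSV)
m=cv2.inRange(hsv,(100,120,60),(125,255,255));m[:115]=0;m[215:]=0;m[:,:265]=0;m[:,400:]=0
v,u=np.nonzero(m);q=wplane(w,u,v,.01)*1000
L=wplane(w,u.min(),v[u==u.min()].mean(),.01)*1000;R=wplane(w,u.max(),v[u==u.max()].mean(),.01)*1000;T=wplane(w,u[v==v.min()].mean(),v.min(),.01)*1000
print(L,R,T,np.hypot(*(L-R)),"c",(L+R)/2)
# edge check: project on stand axes (yaw 24.2)
a=np.radians(24.2)
for n,ax in(("x",np.array([np.cos(a),np.sin(a)])),("y",np.array([-np.sin(a),np.cos(a)]))):
    p=q@ax;print(n,np.percentile(p,[.3,99.7]),"w1 centre",np.array([538.9,-142.1])@ax)
s=bot.get_state();print(s["position"]);delta([.5388,-.1419,.2388],71)
E
```

```text
[ 489.91643365 -123.9257432 ] [ 586.96783364 -160.10230961] [556.77841969 -93.12006592] 103.574698643666 c [ 538.44213365 -142.01402641]
x [396.0746469  471.07331107] w1 centre 433.29146749635044
y [-388.22360728 -312.31137611] w1 centre -350.51979144530355
[ 0.53843356 -0.14194414  0.33867135]
turn [-0.0, 0.0, 0.0007] shift [0.0004, 0.0009, 0.2497]
```

Emit:
servo_tool(deltas=[[[0,0,0],[0,0.001,0.07],0],[[0,0,0],[0,0.001,0.14],0],[[0,0,0],[0,0.001,0.2],0],[[0,0,0],[0,0.001,0.235],0],[[0,0,0],[0,0.001,0.248],0],[[0,0,0],[0,0.001,0.256],0],[[0,0,0],[0,0.001,0.264],0],[[0,0,0],[0,0.001,0.264],0]])

```text
time: 24.32
position: [0.539, -0.1415, 0.2333]
tool_rot: [180.0, 0.0, 71.2]
force: [-0.5, 1.2, -2.7]
grip_width: 0.2
grasp_force: 59.0
```

Emit:
servo_tool(deltas=[[[0,0,0],[0,0,0.006],0],[[0,0,0],[0,0,0.012],0],[[0,0,0],[0,0,0.018],0],[[0,0,0],[0,0,0.021],0],[[0,0,0],[0,0,0.021],0]])

```text
time: 24.95
position: [0.539, -0.1415, 0.2246]
tool_rot: [-180.0, 0.0, 71.2]
force: [-1.1, 0.1, -3.1]
grip_width: 0.199
grasp_force: 59.0
```

Emit:
servo_tool(deltas=[[[0,0,0],[0,0,0.0015],0],[[0,0,0],[0,0,0.003],0],[[0,0,0],[0,0,0.004],0],[[0,0,0],[0,0,0.004],0]])

```text
time: 25.45
position: [0.539, -0.1415, 0.2234]
tool_rot: [180.0, 0.0, 71.2]
force: [-1.2, 0.7, 5.0]
grip_width: 0.202
grasp_force: 60.1
```

Seated, with the vertical force going from -3 to +5 N. I'll release and retreat.

Emit:
servo_tool(deltas=[[[0,0,0],[0,0,0],0.5],[[0,0,0],[0,0,0],0.5],[[0,0,0],[0,0,0],0.5],[[0,0,0],[0,0,-0.06],0.5],[[0,0,0],[0,0,-0.15],0.5],[[0,0,0],[0,0,-0.25],0.5],[[0,0,0],[-0.1,0,-0.3],0.5],[[0,0,0],[-0.1,0,-0.3],0.5]])

```text
time: 26.45
position: [0.5253, -0.1819, 0.3447]
tool_rot: [179.9, 0.1, 71.0]
force: [0.1, 1.2, 0.3]
grip_width: 0.498
grasp_force: 0.0
```

```bash
python3 - <<'E'
from gap import *
s=bot.get_state();print(s["time"],s["position"],s["force"])
w=cams.grab_frame("wrist");np.savez("w12.npz",**w);P=wcloud(w);Z=P[...,2]
t=cams.grab_frame("top");c=cams.grab_frame("scene");np.savez("s12.npz",**c);np.savez("t12.npz",**t)
g=lambda f,x,y:cv2.resize(f["pixels"][y:y+60,x:x+76,::-1],None,fx=5,fy=5,interpolation=cv2.INTER_CUBIC)
cv2.imwrite("pics/f12.png",np.vstack([np.hstack([g(t,228,172),g(t,345,166)]),np.hstack([g(c,348,166),g(c,230,170)])]))
for z,n in((.078,"block"),(.0885,"knob"),(.060,"cw")):
    m=((abs(Z-z)<.003)&(np.hypot(P[...,0]-.539,P[...,1]+.1415)<.1)).astype(np.uint8)
    m,_,st=biggest(m);print(n,st[4],np.median(P[m>0],0).round(4))
E
```

```text
26.45 [ 0.52527349 -0.18191693  0.3446502 ] [0.07130783 1.20079149 0.25426333]
block 691 [ 0.5388 -0.141   0.0781]
knob 373 [ 0.5167 -0.2065  0.0887]
cw 860 [ 0.5536 -0.098   0.0602]
```

View pics/f12.png

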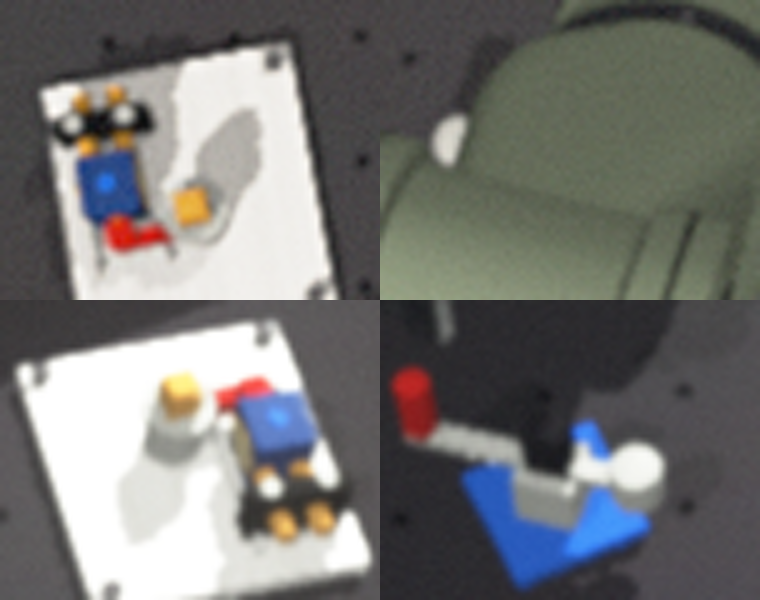

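The cell sits against both pins with the red finger behind it, seen in the top crop at (110,190). The crank is back on the stand at full depth, with its heights correct to 0.2 mm. Handing in.

```bash
python3 -c "
from workcell import bot
print(bot.close_job())"
```

```text
the job is handed in; nothing more can be done
None
```

The lens cell is clamped against the stop pins, the crank is back upright on its stand, and the job was handed in at about 26.6 s. The final clamp was about 11 N at the knob, roughly 7 N above plain turning. I did not re-measure the clamping force after letting go of the knob; the last pictures show the finger and cell still in place.

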